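# Tighten the mixer chuck on the frothing bit

### The arm

A 6-joint arm with a two-finger parallel gripper is mounted at the origin on the work surface. World frame = base frame: x ahead of the robot, y to its left, z up, the work surface at z = 0. Lengths are in m, angles in rad, forces in N, time in s.
With the tool pointing down it reaches from about 0.375 to 0.9 m from the base axis. Payload 3.1 kg.
Tool frame: the origin (TCP) lies where the fingers leave the gripper's body, on its centre line; the fingertips stand 73 mm ahead of it and the grasp point (between the pads) lies 54 mm ahead of it; z points along the fingers, y is the line along which they close (so a half turn about z gives the same grasp; the last joint's range is limited). The gripper opens to 85 mm and grips with 20 to 120 N. Pads are 22 mm wide; open, the fingers measure 114 mm over their backs; the gripper's body (76 mm by 85 mm) begins 54 mm behind the grasp point. The pads swing forward as they close: fully open they stand 13 mm farther back than shut.
Start: joints at [1.101, 0.527, 1.433, -0, 1.181, -0.178], TCP at [0.179, 0.599, 0.304] pointing down, gripper open.
Joint ranges: [-3.08, 3.08], [-0.75, 2.2], [0.22, 2.44], [-1.43, 4.57], [0, 2.65], [-2.85, 2.85]. Speed limits (rad/s): [2.79, 2.79, 3.14, 3.14, 3.14, 3.14].

### API

Orientations are given as a unit quaternion [x, y, z, w].
In Python, from station import manip gives the robot as it stands.
- The arm moves only by the shell command python3 -m crank 'ROWS' [FORCE]. ROWS is JSON, a list of rows, each an object with "dp": the shift along the tool's x, y, z normalised to -1 to 1, where 1 is 50 cm, a list of three; "delta_rot": the turn, a rotation vector about the tool's x, y, z normalised to -1 to 1, where 1 is 2 pi rad, a list of three; "fingers": the opening, from -1 (shut) to 1 (fully open). A call has 1 to 12 rows; each row shifts and turns the commanded pose from where the row before left it, along the tool's axes as they then stand; what a row does not reach is not made up. A row lasts 1/12 s, in which the tool goes at most 41.7 mm and 7.16 degrees, less where a joint would pass 70% of its speed; a pose out of reach is approached as far as the arm can. A call with a number of a shift or a turn outside -1 to 1 is refused whole. A call with a gripper value outside its range is refused whole. The fingers move at their own pace and stop on an object; FORCE is the grip in N (left out, the last holds). Time passes only in rows, so rows that do not move let the fingers close. It gives the time, the measured TCP pose, the force, the opening and the grip force at its end, in the units of the state.
- manip.sense(): the state, without advancing time (a new reading comes with each control period).
- manip.snapshot(name): name is "side" or "top"; returns (picture, depth): 400x640x3 uint8, red, green, blue; 400x640 float32, m along the optical axis (not along the pixel's ray), 0 where there is no reading.
- manip.camera_model(name): a dict with "fx", "fy", "cx", "cy" (pixels), "origin" and "attitude" of the camera in the world. Camera axes: x right, y up, looking along -z (the intrinsics and any distortion apply to the point x, -y, -z); pixel columns grow to the right and rows downward; lengths in m; the calibration is good to about 2 mm. A picture is of the moment at which its call begins. camera_model takes no time and is no camera call.
- manip.sign_off(): hands the job in; it is judged then, once.
The state is a dict: "t": time; "q": joint angles; "qd": joint speeds; "tau": joint torques, N m; "tcp_pos": TCP position; "tool_rot": TCP orientation; "force": force on the tool from outside, world axes, zero at the start; "ft_torque": the same for the moment, N m; "finger_gap": opening from 0.0 (shut) to 1.0 (fully open); "gripper_force": force on a finger pad.
Only numpy, scipy, OpenCV 4.12 (cv2) and the standard library are available. Lean on these libraries where they do the work, as an engineer would, in place of code of your own. Each camera call takes 0.05 s, during which the arm holds its last target. There are 200 camera calls.

### The job

Two drink-mixer drives stand upright on the shelf; only one has a frothing bit (steel shank, orange head) standing loose in its open chuck. Turn that drive's chuck sleeve clockwise, seen from above, until its three jaws grip the bit firmly, and let go with the bit still upright in the chuck. Leave the empty chuck's sleeve as it is.

Things in the scene. Friction and masses are not known exactly. Their poses are not given: they have to be found in the camera images.
- chuck_grip (a point): Grip point of the loaded drive: on its sleeve's vertical axis, 112 mm above the shelf. The drive is a fixed grey body, 100 mm across at the foot, 64 mm at its 74 mm high shoulder. Above that a 44 mm neck, then the sleeve: a round knurled steel ring, 56 mm across, 88 to 128 mm above the shelf, gripped across from above at any yaw with the bit between the fingers. The drives may swap sides.
- chuck_sleeve (a joint): Angle (rad) of that sleeve, growing clockwise from above: 0 jaws open, stop at 1.3; starts at 0 to 0.2. Three bare-metal jaws close together, 6 mm per rad, meet the shank at 0.75, then springs press; firm from 0.9 to the stop. Turning by 1.05 rad (60 degrees) is right; to the stop is fine. Takes 0.2 Nm, 0.35 Nm near the stop; stays where left.
- bit_mid (a point): Frothing bit, loose, about 30 g, 60 mm long: steel shank 12 mm thick, 46 mm long; orange head 19 mm thick, 14 mm long, with a wire coil 23 mm across. The point is half-way along it, z along its axis. It stands foot down in the loaded chuck's 15 mm bore, top 145 mm above the shelf, and need not be touched.
- spare_sleeve (a joint): Angle (rad) of the sleeve on the other drive, identical but empty, with the same sense and range; starts at 0 to 0.2. To be left as it is.
There are look-alikes about, which are no part of the job. What is shaped like the part that bears bit_mid but white is not meant. What is shaped like the part that bears chuck_grip but purple is not meant.

How it is judged:
By the outcome, as a careful person would: the job done as asked, in the order asked, and still so for the second after the job is handed in, with the robot touching nothing.
It also fails if it takes over 32 s, if anything falls off the work surface, if the arm or the gripper's body presses on something with over 40 N, if the wrist force passes 120 N, or if a joint passes its speed limit or range.

## Working session

There is one attempt and no reset: what is moved stays moved. The work goes in short steps, Python scripts to look and compute and a shell command to move; the robot and the scene stay as the last step left them, time stands still between calls to the robot, and variables do not carry over. Pictures are saved under pics/ and viewed, at most 10 in all, crops included, and the job is handed in when it is done.

```bash
mkdir -p pics; cat > h.py <<'E'
import numpy as np, cv2
from station import manip
def snap(n,f):
    im,d=manip.snapshot(n); cv2.imwrite('pics/'+f+'.png',im[:,:,::-1]); np.savez('pics/'+f+'.npz',im=im,d=d); return im,d
from scipy.spatial.transform import Rotation as R
def rot(c):
    a=np.array(c['attitude'],float)
    return a if a.shape==(3,3) else R.from_quat(a).as_matrix()
def ray(n,u,v):
    c=manip.camera_model(n); r=np.array([(u-c['cx'])/c['fx'],-(v-c['cy'])/c['fy'],-1.])
    return np.array(c['origin']),rot(c)@r
def plane(n,u,v,z):
    o,r=ray(n,u,v); return o+r*(z-o[2])/r[2]
E
python3 - <<'E'
from h import *
for n in('top','side'):
    snap(n,n+'0'); print(manip.camera_model(n))
print(manip.sense())
E
```

```text
{'fx': 498.64224910089536, 'fy': 498.64224910089536, 'cx': 318.4291058696595, 'cy': 202.17947641553627, 'origin': array([ 0.43914991, -0.01167087,  0.92815647]), 'attitude': array([ 0.03449183, -0.03884775, -0.7036249 ,  0.70867   ])}
{'fx': 463.2312986628323, 'fy': 463.2312986628323, 'cx': 319.7612396974194, 'cy': 193.90942359004387, 'origin': array([ 0.43963267, -0.59396618,  0.58406723]), 'attitude': array([ 0.43290846, -0.02937063, -0.05634417,  0.89919573])}
{'t': 0.1, 'q': array([ 1.10145187e+00,  5.28397637e-01,  1.43380761e+00,  1.24996506e-05,
        1.18138967e+00, -1.78482886e-01]), 'qd': array([ 0.00044605, -0.00157942, -0.00543794, -0.00037834,  0.00176508,
       -0.00047589]), 'tau': array([-1.80527218e-04, -4.43309963e+01, -1.78586912e+01, -2.02330657e-04,
        3.84217667e-03, -5.60028951e-06]), 'tcp_pos': array([0.17895825, 0.5982935 , 0.30300567]), 'tool_rot': array([ 1.44920961e-01,  9.89442728e-01, -9.47230658e-04, -3.24118424e-04]), 'force': array([-0.12497769, -0.32750799,  0.26170026]), 'ft_torque': array([-0.01703714, -0.03360728, -0.01823072]), 'gripper_force': 0.0, 'finger_gap': 1.0022415894763113}
```

View pics/top0.png

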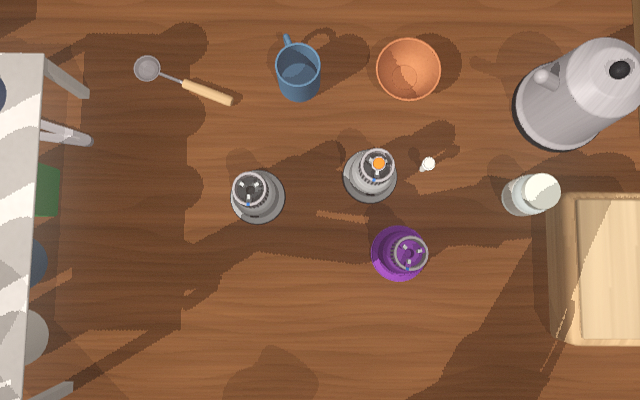

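View pics/side0.png

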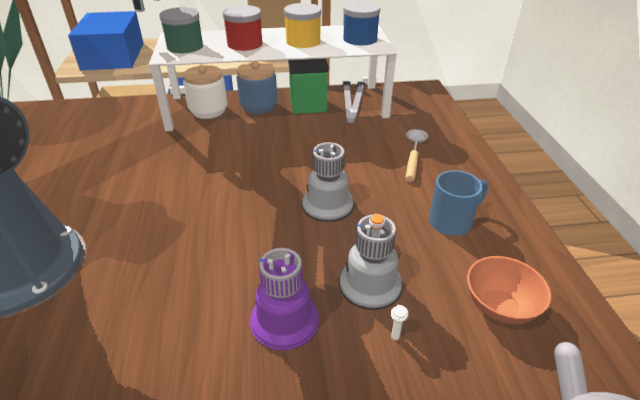

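Top view candidates:
- loaded grey drive, sleeve at about (378,166), with orange bit at (379,163)
- empty grey drive at (250,189)
- purple look-alike at (408,253)
- white look-alike bit at (428,164)

I choose the grey drive with the orange head. In the side view its sleeve is at (376,235).

```bash
python3 - <<'E'
from h import *
for n,box in(('top',(350,140,410,200)),('side',(345,205,410,265))):
    z=np.load(f'pics/{n}0.npz'); im=z['im'];d=z['d']
    h=cv2.cvtColor(im,cv2.COLOR_RGB2HSV); x0,y0,x1,y1=box
    m=np.zeros(h.shape[:2],bool); m[y0:y1,x0:x1]=True
    o=m&(h[...,0]>8)&(h[...,0]<22)&(h[...,1]>170)&(h[...,2]>190)
    v,u=np.nonzero(o); print(n,len(u),u.mean(),v.mean(),plane(n,u.mean(),v.mean(),.145 if n=='top' else .14))
    if n=='top':
        c=manip.camera_model(n);Rm=rot(c)
        V,U=np.mgrid[y0:y1,x0:x1]; D=d[y0:y1,x0:x1]
        P=np.stack([(U-c['cx'])/c['fx']*D,-(V-c['cy'])/c['fy']*D,-D],-1)@Rm.T+c['origin']
        q=P[(P[...,2]>.121)&(P[...,2]<.133)&(D>0)]; print('rim',len(q),q.min(0),q.max(0),(q.min(0)+q.max(0))/2)
        cc,rr=cv2.minEnclosingCircle(q[:,:2].astype(np.float32)); print(cc,rr)
        for uv in((250,189),(408,253),(428,164)): print(uv,plane(n,*uv,.128))
    if n=='top': A=cv2.resize(im[y0:y1,x0:x1],(390,390),interpolation=cv2.INTER_CUBIC)
    else: B=cv2.resize(im[y0:y1,x0:x1],(390,390),interpolation=cv2.INTER_CUBIC)
cv2.imwrite('pics/crop.png',np.hstack([A,B])[:,:,::-1])
E
```

```text
top 95 378.3263157894737 162.76842105263157 [ 0.58457723 -0.11123754  0.145     ]
rim 458 [ 0.55640558 -0.13988985  0.12107979] [ 0.61326924 -0.08380934  0.13280253] [ 0.58483741 -0.11184959  0.12694116]
(0.5844603180885315, -0.1118304431438446) 0.028909411281347275
(250, 189) [0.54308496 0.09442963 0.128     ]
(408, 253) [ 0.44190313 -0.1600385   0.128     ]
(428, 164) [ 0.586349   -0.19435486  0.128     ]
side 21 377.04761904761904 221.76190476190476 [ 0.58525993 -0.11518093  0.14      ]
```

View pics/crop.png

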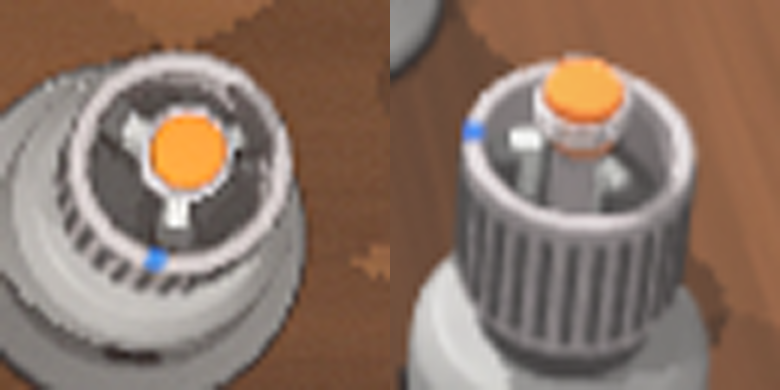

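The crop confirms the choice: a grey knurled sleeve with the orange-headed bit in it. The sleeve's blue mark is at the rim's lower side, about (374,180) in the full picture. Next I'll check the rack near the start path and work out the rows.

```bash
python3 - <<'E'
from h import *
z=np.load('pics/side0.npz');d=z['d'];c=manip.camera_model('side');Rm=rot(c)
for u,v in((155,55),(180,48),(390,50),(180,15),(243,15),(360,8),(165,125),(395,115)):
    D=d[v,u];print(u,v,np.array([(u-c['cx'])/c['fx']*D,-(v-c['cy'])/c['fy']*D,-D])@Rm.T+c['origin'])
for p in([.179,.599,.304],[.179,.599,.231]):
    q=Rm.T@(np.array(p)-c['origin']); print(c['cx']+c['fx']*q[0]/-q[2], c['cy']-c['fy']*q[1]/-q[2])
s=manip.sense();T=R.from_quat(s['tool_rot']);print(T.as_matrix())
g=np.array([.5845,-.1118,.30]);print('tool-frame shift',T.inv().apply(g-s['tcp_pos']), (T.inv().apply(g-s['tcp_pos']))/.5)
E
```

```text
155 55 [0.19961686 0.46287707 0.17384959]
180 48 [0.25629082 0.47001823 0.18480168]
390 50 [0.73748437 0.43090389 0.17341917]
180 15 [0.26707068 0.48480786 0.25329758]
243 15 [0.40514231 0.47338487 0.25191619]
360 8 [0.67452535 0.49593055 0.25112275]
165 125 [0.19554395 0.42220185 0.01601603]
395 115 [0.76768385 0.42961342 0.00136083]
142.3707849647982 -21.739558947509522
149.46708830118573 10.674194433868024
[[-9.57995620e-01  2.86781368e-01 -9.15940391e-04]
 [ 2.86782596e-01  9.57994036e-01 -1.78051787e-03]
 [ 3.66846082e-04 -1.96840408e-03 -9.99997995e-01]]
tool-frame shift [-0.59215079 -0.56395761  0.00389855] [-1.18430157 -1.12791521  0.0077971 ]
```

```bash
python3 -m crank '[{"dp":[0,0,-0.07],"delta_rot":[0,0,0],"fingers":1},{"dp":[0,0,-0.07],"delta_rot":[0,0,0],"fingers":1},{"dp":[-0.05,-0.047,0],"delta_rot":[0,0,0],"fingers":1},{"dp":[-0.05,-0.047,0],"delta_rot":[0,0,0],"fingers":1},{"dp":[-0.05,-0.047,0],"delta_rot":[0,0,0],"fingers":1},{"dp":[-0.05,-0.047,0],"delta_rot":[0,0,0],"fingers":1},{"dp":[-0.05,-0.047,0],"delta_rot":[0,0,0],"fingers":1},{"dp":[-0.05,-0.047,0],"delta_rot":[0,0,0],"fingers":1},{"dp":[-0.05,-0.047,0],"delta_rot":[0,0,0],"fingers":1},{"dp":[-0.05,-0.047,0],"delta_rot":[0,0,0],"fingers":1},{"dp":[-0.05,-0.047,0],"delta_rot":[0,0,0],"fingers":1},{"dp":[-0.05,-0.047,0],"delta_rot":[0,0,0],"fingers":1}]' 40
python3 -m crank '[{"dp":[-0.05,-0.047,0],"delta_rot":[0,0,0],"fingers":1},{"dp":[-0.05,-0.047,0],"delta_rot":[0,0,0],"fingers":1},{"dp":[-0.05,-0.047,0],"delta_rot":[0,0,0],"fingers":1},{"dp":[-0.05,-0.047,0],"delta_rot":[0,0,0],"fingers":1},{"dp":[-0.05,-0.047,0],"delta_rot":[0,0,0],"fingers":1},{"dp":[-0.05,-0.047,0],"delta_rot":[0,0,0],"fingers":1},{"dp":[-0.05,-0.047,0],"delta_rot":[0,0,0],"fingers":1},{"dp":[-0.05,-0.047,0],"delta_rot":[0,0,0],"fingers":1},{"dp":[-0.05,-0.047,0],"delta_rot":[0,0,0],"fingers":1},{"dp":[-0.05,-0.047,0],"delta_rot":[0,0,0],"fingers":1},{"dp":[-0.05,-0.047,0],"delta_rot":[0,0,0],"fingers":1},{"dp":[-0.05,-0.047,0],"delta_rot":[0,0,0],"fingers":1}]'
cat >> h.py <<'E'
def togo(z,xy=(.5845,-.1118)):
    s=manip.sense();T=R.from_quat(s['tool_rot']);g=np.array([*xy,z])
    print('t',s['t'],'q',s['q'].round(3),'tcp',s['tcp_pos'].round(4),'F',s['force'].round(1),'gap',s['finger_gap'],s['gripper_force'])
    print('dp',((T.inv().apply(g-s['tcp_pos']))/.5).round(4)); print(T.as_matrix().round(3))
E
python3 -c "
from h import *
togo(.25)"
```

```text
t: 1.1
tcp_pos: [0.3515, 0.3003, 0.3737]
tool_rot: [0.145, 0.989, -0.0, -0.0]
force: [1.4, 0.1, -0.2]
finger_gap: 1.006
gripper_force: 0.0
t: 2.1
tcp_pos: [0.5581, -0.0558, 0.3735]
tool_rot: [0.145, 0.989, 0.0, -0.001]
force: [1.3, 0.4, 0.9]
finger_gap: 0.994
gripper_force: 0.0
t 2.1 q [-0.299  0.366  1.508  0.     1.269 -1.579] tcp [ 0.5581 -0.0558  0.3735] F [1.3 0.4 0.9] gap 0.9939065227395439 0.0
dp [-0.0829 -0.0921  0.2468]
[[-0.958  0.287 -0.001]
 [ 0.287  0.958  0.   ]
 [ 0.001  0.    -1.   ]]
```

```bash
python3 -m crank '[{"dp":[0.008,0,0],"delta_rot":[0,0,0],"fingers":1},{"dp":[0.008,0,0.05],"delta_rot":[0,0,0],"fingers":1},{"dp":[0,0,0.07],"delta_rot":[0,0,0],"fingers":1},{"dp":[0,0,0.07],"delta_rot":[0,0,0],"fingers":1},{"dp":[0,0,0.06],"delta_rot":[0,0,0],"fingers":1},{"dp":[0,0,0],"delta_rot":[0,0,0],"fingers":1},{"dp":[0,0,0],"delta_rot":[0,0,0],"fingers":1},{"dp":[0,0,0],"delta_rot":[0,0,0],"fingers":1}]'
python3 -c "
from h import *
togo(.163)
snap('side','side1')"
```

```text
t: 2.77
tcp_pos: [0.551, -0.052, 0.2502]
tool_rot: [0.145, 0.989, -0.0, 0.001]
force: [0.0, 0.3, 0.1]
finger_gap: 0.999
gripper_force: 0.0
t 2.7667 q [-0.296  0.502  1.669  0.     0.969 -1.576] tcp [ 0.551  -0.052   0.2502] F [0.  0.3 0.1] gap 0.9988015967558604 0.0
dp [-0.0981 -0.0955  0.1746]
[[-0.958  0.286  0.002]
 [ 0.286  0.958 -0.001]
 [-0.002  0.    -1.   ]]
```

View pics/side1.png

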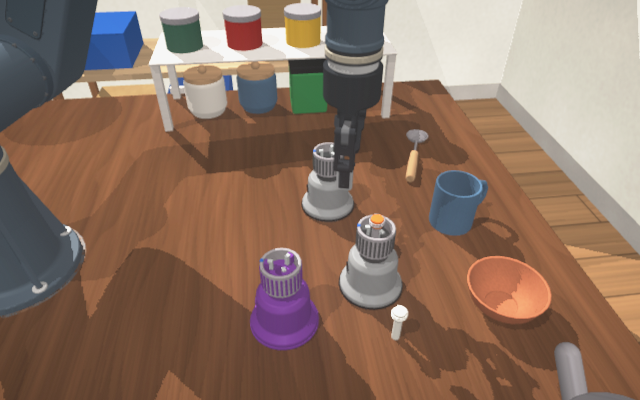

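The picture shows the gripper at about (350,150), still short of the loaded drive at (376,235) and clear above everything. Some of the earlier rows weren't fully reached, so I'll close the remaining gap.

```bash
python3 -m crank '[{"dp":[-0.0245,-0.024,0],"delta_rot":[0,0,0],"fingers":1},{"dp":[-0.0245,-0.024,0],"delta_rot":[0,0,0],"fingers":1},{"dp":[-0.0245,-0.024,0],"delta_rot":[0,0,0],"fingers":1},{"dp":[-0.0245,-0.024,0],"delta_rot":[0,0,0],"fingers":1},{"dp":[0,0,0],"delta_rot":[0,0,0],"fingers":1},{"dp":[0,0,0],"delta_rot":[0,0,0],"fingers":1},{"dp":[0,0,0],"delta_rot":[0,0,0],"fingers":1}]'
python3 -c "
from h import *
togo(.163)
snap('side','side2')
im,d=snap('top','top2')
cv2.imwrite('pics/c2.png',cv2.resize(np.hstack([im[90:250,280:440],np.load('pics/side2.npz')['im'][130:290,300:460]]),None,fx=2.4,fy=2.4)[:,:,::-1])"
```

```text
t: 3.4
tcp_pos: [0.5833, -0.112, 0.2498]
tool_rot: [0.145, 0.989, 0.0, 0.0]
force: [0.2, 0.2, -0.5]
finger_gap: 0.998
gripper_force: 0.0
t 3.4 q [-0.378  0.551  1.566  0.     1.023 -1.658] tcp [ 0.5833 -0.112   0.2498] F [ 0.2  0.2 -0.5] gap 0.9980303562649154 0.0
dp [-0.0021  0.0011  0.1735]
[[-0.958  0.287  0.001]
 [ 0.287  0.958 -0.   ]
 [-0.001  0.    -1.   ]]
```

View pics/c2.png

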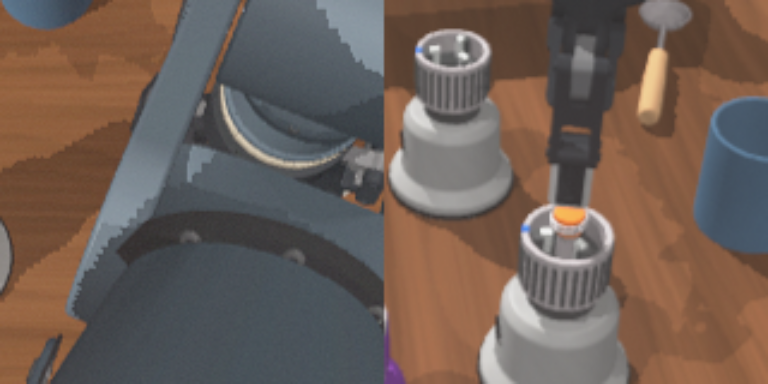

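The gripper sits straight above the sleeve (side crop, fingers at about x=570 over the orange head at (570,213)). I'll descend now.

```bash
python3 -m crank '[{"dp":[-0.002,0.001,0.03],"delta_rot":[0,0,0],"fingers":1},{"dp":[0,0,0.03],"delta_rot":[0,0,0],"fingers":1},{"dp":[0,0,0.03],"delta_rot":[0,0,0],"fingers":1},{"dp":[0,0,0.03],"delta_rot":[0,0,0],"fingers":1},{"dp":[0,0,0.03],"delta_rot":[0,0,0],"fingers":1},{"dp":[0,0,0.023],"delta_rot":[0,0,0],"fingers":1},{"dp":[0,0,0],"delta_rot":[0,0,0],"fingers":1},{"dp":[0,0,0],"delta_rot":[0,0,0],"fingers":1}]'
python3 -c "
from h import *
togo(.163)"
```

```text
t: 4.17
tcp_pos: [0.5841, -0.1112, 0.1621]
tool_rot: [0.145, 0.989, 0.0, -0.001]
force: [-0.1, 1.1, -0.3]
finger_gap: 1.002
gripper_force: 0.0
t 4.1667 q [-0.376  0.678  1.623  0.     0.843 -1.657] tcp [ 0.5841 -0.1112  0.1621] F [-0.1  1.1 -0.3] gap 1.0019803288656624 0.0
dp [-0.0011 -0.0008 -0.0019]
[[-0.958  0.286 -0.001]
 [ 0.286  0.958  0.001]
 [ 0.001  0.    -1.   ]]
```

```bash
python3 -m crank '[{"dp":[0,0,0],"delta_rot":[0,0,0],"fingers":-1},{"dp":[0,0,0],"delta_rot":[0,0,0],"fingers":-1},{"dp":[0,0,0],"delta_rot":[0,0,0],"fingers":-1},{"dp":[0,0,0],"delta_rot":[0,0,0],"fingers":-1},{"dp":[0,0,0],"delta_rot":[0,0,0],"fingers":-1},{"dp":[0,0,0],"delta_rot":[0,0,0],"fingers":-1},{"dp":[0,0,0],"delta_rot":[0,0,0],"fingers":-1},{"dp":[0,0,0],"delta_rot":[0,0,0],"fingers":-1}]' 50
python3 -c "
from h import *
togo(.163)"
```

```text
t: 4.83
tcp_pos: [0.5849, -0.1124, 0.164]
tool_rot: [0.145, 0.989, -0.001, 0.001]
force: [-2.2, -0.5, 6.2]
finger_gap: 0.657
gripper_force: 52.8
t 4.8333 q [-3.770e-01  6.750e-01  1.622e+00 -1.000e-03  8.430e-01 -1.656e+00] tcp [ 0.5849 -0.1124  0.164 ] F [-2.2 -0.5  6.2] gap 0.6570955850720402 52.7818937972188
dp [0.001  0.0009 0.002 ]
[[-0.958  0.287  0.002]
 [ 0.287  0.958 -0.002]
 [-0.002 -0.001 -1.   ]]
```

```bash
python3 -m crank '[{"dp":[0,0,0],"delta_rot":[0,0,0.014],"fingers":-1},{"dp":[0,0,0],"delta_rot":[0,0,0.014],"fingers":-1},{"dp":[0,0,0],"delta_rot":[0,0,0.014],"fingers":-1},{"dp":[0,0,0],"delta_rot":[0,0,0.014],"fingers":-1},{"dp":[0,0,0],"delta_rot":[0,0,0.014],"fingers":-1},{"dp":[0,0,0],"delta_rot":[0,0,0.014],"fingers":-1},{"dp":[0,0,0],"delta_rot":[0,0,0.014],"fingers":-1},{"dp":[0,0,0],"delta_rot":[0,0,0.014],"fingers":-1},{"dp":[0,0,0],"delta_rot":[0,0,0.014],"fingers":-1},{"dp":[0,0,0],"delta_rot":[0,0,0.014],"fingers":-1},{"dp":[0,0,0],"delta_rot":[0,0,0.014],"fingers":-1},{"dp":[0,0,0],"delta_rot":[0,0,0.014],"fingers":-1}]'
python3 -m crank '[{"dp":[0,0,0],"delta_rot":[0,0,0],"fingers":-1},{"dp":[0,0,0],"delta_rot":[0,0,0],"fingers":-1},{"dp":[0,0,0],"delta_rot":[0,0,0],"fingers":-1}]'
python3 -c "
from h import *
togo(.163);s=manip.sense();print(s['ft_torque'])
im,d=snap('side','side3')
cv2.imwrite('pics/c3.png',cv2.resize(im[180:300,320:440],None,fx=4,fy=4,interpolation=2)[:,:,::-1])"
```

```text
t: 5.83
tcp_pos: [0.5848, -0.1124, 0.164]
tool_rot: [0.624, 0.781, -0.0, 0.001]
force: [-0.1, -0.3, 6.1]
finger_gap: 0.651
gripper_force: 52.7
t: 6.08
tcp_pos: [0.5848, -0.1124, 0.164]
tool_rot: [0.623, 0.782, -0.0, 0.001]
force: [-0.8, -1.3, 6.3]
finger_gap: 0.651
gripper_force: 52.8
t 6.0833 q [-3.770e-01  6.750e-01  1.621e+00 -1.000e-03  8.440e-01 -6.010e-01] tcp [ 0.5848 -0.1124  0.164 ] F [-0.8 -1.3  6.3] gap 0.650725716113088 52.79222019016743
dp [ 0.0013 -0.0004  0.002 ]
[[-0.223  0.975  0.001]
 [ 0.975  0.223 -0.001]
 [-0.002  0.001 -1.   ]]
[-0.26281474  0.64586516 -0.05238657]
```

View pics/c3.png

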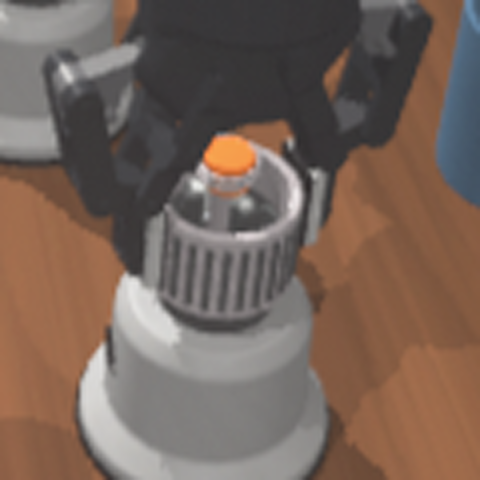

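The picture shows the fingers across the sleeve, the bit upright at crop (228,160), and the wrist turned 60°. I'll release and rise.

```bash
python3 -m crank '[{"dp":[0,0,0],"delta_rot":[0,0,0],"fingers":1},{"dp":[0,0,0],"delta_rot":[0,0,0],"fingers":1},{"dp":[0,0,0],"delta_rot":[0,0,0],"fingers":1},{"dp":[0,0,0],"delta_rot":[0,0,0],"fingers":1},{"dp":[0,0,0],"delta_rot":[0,0,0],"fingers":1},{"dp":[0,0,0],"delta_rot":[0,0,0],"fingers":1},{"dp":[0,0,0],"delta_rot":[0,0,0],"fingers":1},{"dp":[0,0,0],"delta_rot":[0,0,0],"fingers":1}]'
python3 -m crank '[{"dp":[0,0,-0.03],"delta_rot":[0,0,0],"fingers":1},{"dp":[0,0,-0.04],"delta_rot":[0,0,0],"fingers":1},{"dp":[0,0,-0.06],"delta_rot":[0,0,0],"fingers":1},{"dp":[0,0,-0.06],"delta_rot":[0,0,0],"fingers":1},{"dp":[0,0,-0.06],"delta_rot":[0,0,0],"fingers":1},{"dp":[0,0,-0.06],"delta_rot":[0,0,0],"fingers":1},{"dp":[0,0,-0.06],"delta_rot":[0,0,0],"fingers":1},{"dp":[0,0,0],"delta_rot":[0,0,0],"fingers":1},{"dp":[0,0,0],"delta_rot":[0,0,0],"fingers":1}]'
python3 -c "
from h import *
im,d=snap('side','side4'); a=np.load('pics/side0.npz')['im']
f=lambda i:cv2.resize(i[205:270,340:410],(390,362),interpolation=2)
cv2.imwrite('pics/c4.png',np.hstack([f(a),f(im)])[:,:,::-1])"
```

```text
t: 6.8
tcp_pos: [0.5845, -0.1118, 0.1623]
tool_rot: [0.623, 0.782, -0.0, -0.0]
force: [0.2, 0.1, -0.4]
finger_gap: 1.001
gripper_force: 0.0
t: 7.55
tcp_pos: [0.5852, -0.112, 0.3497]
tool_rot: [0.623, 0.782, 0.001, 0.002]
force: [1.2, 0.2, -0.7]
finger_gap: 0.998
gripper_force: 0.0
```

View pics/c4.png

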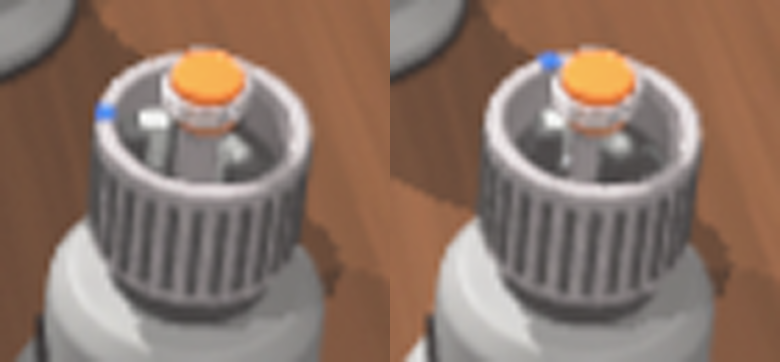

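The blue mark moved from (105,112) to (550-390,62) in the crop, clockwise. The jaws have closed on the shank and the bit is upright. I'll put a number on the turn.

```bash
python3 - <<'E'
from h import *
for f in('side0','side4'):
    im=np.load(f'pics/{f}.npz')['im'];h=cv2.cvtColor(im,cv2.COLOR_RGB2HSV)
    m=(h[...,0]>100)&(h[...,0]<120)&(h[...,1]>120)&(h[...,2]>120); m[:205]=0;m[250:]=0;m[:,:345]=0;m[:,405:]=0
    v,u=np.nonzero(m);p=plane('side',u.mean(),v.mean(),.128)[:2]-[.5848,-.1125];print(len(u),np.hypot(*p),np.degrees(np.arctan2(p[1],p[0])))
E
```

```text
5 0.025441267277077868 162.68787523795703
5 0.02635734594434995 102.20180227237226
```

```bash
python3 -c "
from station import manip
print(manip.sign_off())"
```

```text
the job is handed in; nothing more can be done
None
```

I turned the loaded chuck's sleeve clockwise by about 60° (1.05 rad), which is past the 0.9 rad needed for a firm grip. The bit was still upright after release, the empty chuck was not touched, and I handed the job in about 8 s into the 32 s limit.

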